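Pile the germination dishes and pick up the whole pile

ROBOT

A 6-joint arm with a two-finger parallel gripper is mounted at the origin on the work surface. World frame = base frame: x ahead of the robot, y to its left, z up, the work surface at z = 0. Lengths are in m, angles in rad, forces in N, time in s.
With the tool pointing down it reaches from about 0.225 to 0.875 m from the base axis. Payload 3.4 kg.
Tool frame: the origin (TCP) lies where the fingers leave the gripper's body, on its centre line; the fingertips stand 73 mm ahead of it and the grasp point (between the pads) lies 54 mm ahead of it (manip.pinch_z is the distance from the TCP to the grasp point, in m); z points along the fingers, y is the line along which they close (so a half turn about z gives the same grasp; the last joint's range is limited). The gripper opens to 85 mm and grips with 20 to 120 N. Pads are 22 mm wide; open, the fingers measure 114 mm over their backs; the gripper's body (76 mm by 85 mm) begins 54 mm behind the grasp point. The pads swing forward as they close: fully open they stand 13 mm farther back than shut.
Start: joints at [-1.338, 0.276, 1.505, -0, 1.361, -0.121], TCP at [0.199, -0.539, 0.304] pointing down, gripper open.
Joint ranges: [-2.89, 2.89], [-0.75, 2.08], [0.22, 2.7], [-1.18, 4.32], [0.11, 2.71], [-2.7, 2.7]. Speed limits (rad/s): [2.57, 2.57, 3.14, 3.14, 3.14, 3.14].

INTERFACE

Orientations are given as a unit quaternion [w, x, y, z].
In Python, from rig import readout, imaging, manip gives the robot as it stands. The module is installed in compiled form; this text tells all that it offers.
- The arm moves only by the tool servo_tool, never from a script. Its argument "moves" is a list of rows, each an object with "dp": the shift along the tool's x, y, z in units of 0.2 m (1.0 is 0.2 m), a list of three; "delta_rot": the turn, a rotation vector about the tool's x, y, z in units of 0.1 rad (1.0 is 0.1 rad), a list of three; "fingers": the opening, from 0 (shut) to 1 (fully open). In form: [{"dp": [dx, dy, dz], "delta_rot": [wx, wy, wz], "fingers": fingers}, ...]. A call has 1 to 5 rows; each row shifts and turns the commanded pose from where the row before left it, along the tool's axes as they then stand; what a row does not reach is not made up. A row lasts 1/10 s, in which the tool goes at most 50 mm and 8.59 degrees, less where a joint would pass 70% of its speed; a pose out of reach is approached as far as the arm can. A call with a number of a shift or a turn outside -1 to 1 is refused whole. A call with a gripper value outside its range is refused whole. The fingers move at their own pace and stop on an object; "force" is the grip in N (left out, the last holds). Time passes only in rows, so rows that do not move let the fingers close. It gives the time, the measured TCP pose, the force, the opening and the grip force at its end, in the units of the state.
- readout.get_state(): the state, without advancing time (a new reading comes with each control period).
- imaging.get_image(name): name is "side" or "top"; returns (picture, depth): 384x512x3 uint8, red, green, blue; 384x512 float32, m along the optical axis (not along the pixel's ray), 0 where there is no reading.
- imaging.calibration(name): a dict with "intrinsics" (3x3 intrinsics, pixels), "R" (3x3) and "t" (3): a world point X has camera coordinates R X + t. Camera axes: x right, y down, z forward; pixel columns grow to the right and rows downward; lengths in m; the calibration is good to about 2 mm. A picture is of the moment at which its call begins. calibration takes no time and is no camera call.
- manip.sign_off(): hands the job in; it is judged then, once.
The state is a dict: "clock": time; "qpos": joint angles; "qd": joint speeds; "effort": joint torques, N m; "position": TCP position; "ee_rot": TCP orientation; "contact_force": force on the tool from outside, world axes, zero at the start; "moment": the same for the moment, N m; "width": finger opening in m; "gripper_force": force on a finger pad.
Only numpy, scipy, OpenCV 4.12 (cv2) and the standard library are available. Lean on these libraries where they do the work, as an engineer would, in place of code of your own. Each camera call takes 0.05 s, during which the arm holds its last target. There are 200 camera calls.

TASK

Stack the two small seed dishes from the white counting board squarely, edges flush, on the third small dish, which stands by itself on the dark bench top. Then take the finished pile of three by its bottom dish, lift it at least 10 cm clear of the bench and finish holding it there, level, steady and still flush, without putting it down or letting go. Keep the small dishes upright throughout, and leave the big dish, forceps, tally counter and slide box where they are.

Things in the scene. Friction and masses are not known exactly. Their poses are not given: they have to be found in the camera images.
- dish_bottom: Small clear-plastic seed dish, closed and rigid (lid taped on): round, 15 mm high; lid 60 mm across from 3 mm above the underside to the flat top, base 56 mm across below; about 30 g; white paper and brown kernels inside. Origin: centre of the underside, z up. This one stands alone on the bench (height 0), not on the board; it becomes the bottom of the pile.
- dish_a: Small clear-plastic seed dish, closed and rigid (lid taped on): round, 15 mm high; lid 60 mm across from 3 mm above the underside to the flat top, base 56 mm across below; about 30 g; white paper and brown kernels inside. Origin: centre of the underside, z up. One of the two single dishes on the counting board, its underside 6 mm above the bench. Either may go on first.
- dish_b: Small clear-plastic seed dish, closed and rigid (lid taped on): round, 15 mm high; lid 60 mm across from 3 mm above the underside to the flat top, base 56 mm across below; about 30 g; white paper and brown kernels inside. Origin: centre of the underside, z up. The other single dish on the counting board, 120 to 180 mm from dish_a.
- board: Seed counting board: flat white laminate slab 170 mm (its x) by 290 mm (its y) by 6 mm thick, fixed to the bench, to the left or the right of dish_bottom. Origin: centre of its underside.
- big_dish: Bystander: one closed clear dish of the same kind but 90 mm across and 16 mm high, on the bench beyond the work. Origin: centre of the underside.
- forceps: Bystander: steel forceps lying on the bench near the robot, 125 mm long (its x), 8 mm wide at the joined end and 17 mm over the open tips, 9 mm high. Origin: near mid-length on the underside.
- counter: Bystander: steel hand tally counter lying on its back on the bench near the robot, round, 46 mm across, 27 mm high, with a thumb lever. Origin: centre of the underside.
- slide_box: Bystander: grey plastic microscope-slide box with a paper label, 82 by 107 mm (x by y), 34 mm high, on the bench beyond the work. Origin: centre of the underside.
Not all that is in view belongs to the job. Leave any orange or purple look-alike of the dish_b alone. Leave any blue look-alike of the dish_a alone.

How it is judged:
By the outcome, as a careful person would: the job done as asked, in the order asked, and still so for the second after the job is handed in, while the arm keeps its last pose, push and grip.
It also fails if it takes over 59 s, if anything falls off the work surface, if the arm or the gripper's body presses on something with over 40 N, if the wrist force passes 120 N, or if a joint passes its speed limit or range.

## Working session

There is one attempt and no reset: what is moved stays moved. The work goes in short steps, Python scripts to look and compute and a tool call to move; the robot and the scene stay as the last step left them, time stands still between calls to the robot, and variables do not carry over. Pictures are saved under pics/ and viewed, at most 10 in all, crops included, and the job is handed in when it is done.

Besides the shell and the picture viewer there is one more tool, called after "Call:" in YAML: its name, and indented under it one key for each argument. servo_tool: Moves the arm, as the interface text tells. Its arguments: {"type":"object","properties":{"moves":{"type":"array"},"force":{"type":"number"}},"required":["moves"]}

```bash
mkdir -p pics; python3 - <<'E'
from rig import readout, imaging, manip
import cv2,numpy as np
for n in("top","side"):
    p,d=imaging.get_image(n); cv2.imwrite(f"pics/{n}0.png",p[:,:,::-1]); np.savez(f"{n}0.npz",p=p,d=d)
    c=imaging.calibration(n); print(n,c)
s=readout.get_state();print(s,manip.pinch_z)
E
```

```text
top {'intrinsics': array([[436.92497991,   0.        , 260.54467081],
       [  0.        , 436.92497991, 192.66332845],
       [  0.        ,   0.        ,   1.        ]]), 'R': array([[-0.02523754, -0.99932819,  0.02657515],
       [-0.98740523,  0.02076551, -0.15684295],
       [ 0.15618574, -0.03019877, -0.98726595]]), 't': array([-0.08991755,  0.55710509,  0.90111036])}
side {'intrinsics': array([[500.14537741,   0.        , 259.90880225],
       [  0.        , 500.14537741, 190.80356368],
       [  0.        ,   0.        ,   1.        ]]), 'R': array([[-0.96525255, -0.26118384, -0.00839769],
       [-0.18190648,  0.69464577, -0.69597219],
       [ 0.18761011, -0.67026133, -0.71801963]]), 't': array([0.53871491, 0.19619844, 1.24862565])}
{'clock': 0.1, 'qpos': array([-1.33798890e+00,  2.76517510e-01,  1.50602098e+00, -1.36099749e-05,
        1.36067091e+00, -1.21029566e-01]), 'qd': array([-4.57805235e-05, -1.25527004e-03, -3.37990621e-03, -7.90566694e-04,
        1.42932254e-03,  8.65553502e-04]), 'effort': array([ 1.03810646e-03, -4.17699301e+01, -2.46405762e+01, -2.02143879e-04,
        5.85031608e-03,  1.91898005e-05]), 'position': array([ 0.19913073, -0.53904257,  0.30312847]), 'ee_rot': array([-8.06740370e-04,  9.84390128e-01,  1.75998356e-01, -5.17994270e-05]), 'contact_force': array([0.29226782, 0.19411553, 0.06695945]), 'moment': array([ 0.03310459,  0.00326866, -0.06703004]), 'gripper_force': 0.0, 'width': 0.08563944099514754} 0.0539
```

View pics/top0.png

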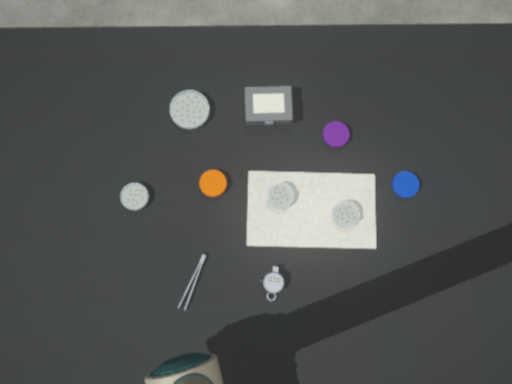

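View pics/side0.png

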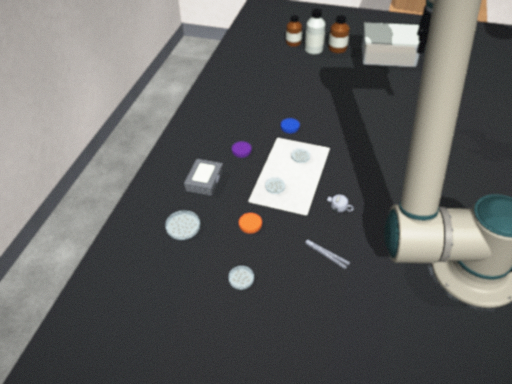

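The plain white dish standing alone at top (134,196) is on the bench, so it fits dish_bottom. The two clear dishes on the board at (281,197) and (346,215) are dish_a and dish_b. Orange (213,183), purple (336,134) and blue (405,184) are look-alikes to leave. I'll measure these and confirm in an enlarged crop.

```bash
cat > h.py <<'E'
import numpy as np,cv2
from rig import imaging
def world(n,d):
    c=imaging.calibration(n);K=c["intrinsics"];v,u=np.mgrid[:384,:512]
    P=np.stack([(u-K[0,2])/K[0,0]*d,(v-K[1,2])/K[1,1]*d,d],-1)
    return (P-c["t"])@c["R"]
def ray(n,u,v,z):
    c=imaging.calibration(n);r=c["R"].T@np.linalg.solve(c["intrinsics"],[u,v,1]);o=-c["R"].T@c["t"]
    return o+r*(z-o[2])/r[2]
E
python3 - <<'E'
from h import *
guess={"bot":[(134,196),.0,(241,277)],"A":[(281,197),.006,(275,186)],"B":[(346,215),.006,(301,156)]}
for n,k in(("top",0),("side",2)):
    z=np.load(f"{n}0.npz");W=world(n,z["d"])
    for g,val in guess.items():
        u,v=val[k];zb=val[1]
        S=W[v-22:v+23,u-22:u+23].reshape(-1,3)
        r0=ray(n,u,v,zb+.015)
        near=np.hypot(*(S[:,:2]-r0[:2]).T)<.045
        print(n,g,r0.round(4),"z pct",np.percentile(S[near,2],[5,25,50,75,95]).round(4))
        m=near&(abs(S[:,2]-zb-.015)<.005)
        q=S[m][:,:2]
        if len(q)>20:
            (c,r)=cv2.minEnclosingCircle(q.astype(np.float32));print("   ",len(q),q.mean(0).round(4),np.round(c,4),round(r,4))
p=np.load("top0.npz")["p"][150:250,110:370,::-1]
a=cv2.resize(p,None,fx=3,fy=3,interpolation=cv2.INTER_CUBIC)
p=np.load("side0.npz")["p"][130:300,210:350,::-1]
b=cv2.resize(p,(247,300),interpolation=cv2.INTER_CUBIC)
o=np.zeros((600,780,3),np.uint8);o[:300]=a;o[300:,:247]=b
cv2.imwrite("pics/crop.png",o)
E
```

```text
top bot [0.5581 0.1769 0.015 ] z pct [-0.0029 -0.0005  0.0025  0.0143  0.0165]
    579 [0.5589 0.1777] [0.559 0.178] 0.0304
top A [ 0.548  -0.1487  0.021 ] z pct [0.0028 0.0053 0.0081 0.0202 0.0224]
    566 [ 0.5533 -0.1465] [ 0.5536 -0.1463] 0.0302
top B [ 0.5046 -0.2916  0.021 ] z pct [0.0031 0.0052 0.0081 0.0202 0.0224]
    572 [ 0.5086 -0.2919] [ 0.5086 -0.2919] 0.0302
side bot [0.5567 0.1813 0.015 ] z pct [-0.0036 -0.0009  0.0041  0.0136  0.0163]
    399 [0.5593 0.1779] [0.5587 0.177 ] 0.0314
side A [ 0.5503 -0.137   0.021 ] z pct [0.0023 0.005  0.0089 0.0193 0.0224]
    249 [ 0.5544 -0.1461] [ 0.5557 -0.1464] 0.0324
side B [ 0.5049 -0.2811  0.021 ] z pct [0.0022 0.0052 0.0092 0.0196 0.0225]
    211 [ 0.5101 -0.2914] [ 0.5078 -0.2922] 0.0331
```

View pics/crop.png

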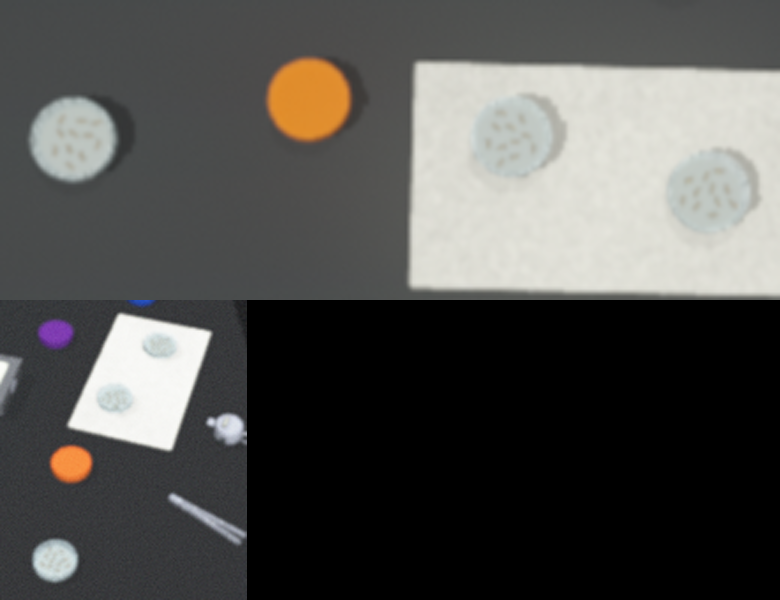

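The crop confirms it. The plain clear dish with kernels alone on the bench (bottom) and the two clear dishes on the board are the targets. Top and side depth agree within about 1 mm: bottom (0.559, 0.178), A (0.5537, -0.1463), B (0.5086, -0.292). I'll align the yaw and travel above the bottom dish.

Call:
servo_tool:
  moves:
    - {"dp": [0,0,0],"delta_rot": [0,0,0.885],"fingers": 1}
    - {"dp": [0,0,0],"delta_rot": [0,0,0.885],"fingers": 1}
    - {"dp": [0,0,0],"delta_rot": [0,0,0.885],"fingers": 1}
    - {"dp": [0,0,0],"delta_rot": [0,0,0.885],"fingers": 1}
    - {"dp": [0,0,0],"delta_rot": [0,0,0],"fingers": 1}
  force: 20

```text
clock: 0.6
position: [0.1991, -0.5392, 0.3034]
ee_rot: [-0.001, 1.0, -0.0, -0.0]
contact_force: [-0.5, -0.4, 0.7]
width: 0.0854
gripper_force: 0.0
```

Call:
servo_tool:
  moves:
    - {"dp": [0.1,-0.2,0],"delta_rot": [0,0,0],"fingers": 1}
    - {"dp": [0.1,-0.2,0],"delta_rot": [0,0,0],"fingers": 1}
    - {"dp": [0.1,-0.2,0],"delta_rot": [0,0,0],"fingers": 1}
    - {"dp": [0.1,-0.2,0],"delta_rot": [0,0,0],"fingers": 1}
    - {"dp": [0.1,-0.2,0],"delta_rot": [0,0,0],"fingers": 1}

```text
clock: 1.1
position: [0.2996, -0.3377, 0.3037]
ee_rot: [-0.0, 1.0, 0.001, 0.0]
contact_force: [1.1, -0.5, 0.5]
width: 0.0856
gripper_force: 0.0
```

Call:
servo_tool:
  moves:
    - {"dp": [0.1,-0.2,0],"delta_rot": [0,0,0],"fingers": 1}
    - {"dp": [0.1,-0.2,0],"delta_rot": [0,0,0],"fingers": 1}
    - {"dp": [0.1,-0.2,0],"delta_rot": [0,0,0],"fingers": 1}
    - {"dp": [0.1,-0.2,0],"delta_rot": [0,0,0],"fingers": 1}
    - {"dp": [0.1,-0.2,0],"delta_rot": [0,0,0],"fingers": 1}

```text
clock: 1.6
position: [0.3996, -0.1377, 0.3039]
ee_rot: [0.0, 1.0, 0.001, 0.0]
contact_force: [1.6, -0.7, -0.4]
width: 0.0856
gripper_force: 0.0
```

Call:
servo_tool:
  moves:
    - {"dp": [0.1,-0.2,0],"delta_rot": [0,0,0],"fingers": 1}
    - {"dp": [0.1,-0.2,0],"delta_rot": [0,0,0],"fingers": 1}
    - {"dp": [0.1,-0.2,0],"delta_rot": [0,0,0],"fingers": 1}
    - {"dp": [0.1,-0.2,0],"delta_rot": [0,0,0],"fingers": 1}
    - {"dp": [0,0,0],"delta_rot": [0,0,0],"fingers": 0.7}

```text
clock: 2.1
position: [0.4811, 0.0249, 0.3037]
ee_rot: [-0.001, 1.0, 0.004, 0.001]
contact_force: [-0.7, -0.9, 0.1]
width: 0.0729
gripper_force: 0.0
```

Call:
servo_tool:
  moves:
    - {"dp": [0,-0.15,0],"delta_rot": [0,0,0],"fingers": 0.7}
    - {"dp": [0,-0.15,0],"delta_rot": [0,0,0],"fingers": 0.7}
    - {"dp": [0,-0.15,0],"delta_rot": [0,0,0],"fingers": 0.7}
    - {"dp": [0,0,0.2],"delta_rot": [0,0,0],"fingers": 0.7}
    - {"dp": [0,0,0.2],"delta_rot": [0,0,0],"fingers": 0.7}

```text
clock: 2.6
position: [0.4799, 0.1109, 0.224]
ee_rot: [0.0, 1.0, 0.002, 0.002]
contact_force: [0.4, 1.2, -1.1]
width: 0.0599
gripper_force: 0.0
```

Call:
servo_tool:
  moves:
    - {"dp": [0,0,0.2],"delta_rot": [0,0,0],"fingers": 0.7}
    - {"dp": [0,0,0.2],"delta_rot": [0,0,0],"fingers": 0.7}
    - {"dp": [0,0,0.2],"delta_rot": [0,0,0],"fingers": 0.7}
    - {"dp": [0,0,0.05],"delta_rot": [0,0,0],"fingers": 0.7}
    - {"dp": [0,0,0],"delta_rot": [0,0,0],"fingers": 0.7}

```text
clock: 3.1
position: [0.4784, 0.1099, 0.0928]
ee_rot: [0.0, 1.0, 0.0, -0.002]
contact_force: [0.5, 0.6, -0.1]
width: 0.0598
gripper_force: 0.0
```

```bash
python3 - <<'E'
from h import *
from rig import readout
for n in ("side","top"):
    p,d=imaging.get_image(n); W=world(n,d)
    s=readout.get_state();x,y,z=s["position"]
    m=(d>0)&(abs(W[...,0]-x)<.03)&(abs(W[...,1]-y)<.065)&(W[...,2]<.12)
    S=W[m];print(n,s["position"],s["width"]);print(np.histogram(S[:,2],bins=np.arange(-.005,.1,.003)))
    cv2.imwrite(f"pics/{n}1.png",p[:,:,::-1])
    if n=="side": cv2.imwrite("pics/s1c.png",cv2.resize(p[200:340,150:350,::-1],None,fx=3,fy=3))
E
```

```text
side [0.47974575 0.11013358 0.09421374] 0.05986024162555625
(array([216, 321, 109,   7,   0,   0,   0,   0,   0,   2,   3,   6,   4,
         8,   7,   8,   7,   3,   1,   1,   1,   0,   1,   1,   2,   1,
        11,  18,  17,   8,   5,  13,  16,  17]), array([-0.005, -0.002,  0.001,  0.004,  0.007,  0.01 ,  0.013,  0.016,
        0.019,  0.022,  0.025,  0.028,  0.031,  0.034,  0.037,  0.04 ,
        0.043,  0.046,  0.049,  0.052,  0.055,  0.058,  0.061,  0.064,
        0.067,  0.07 ,  0.073,  0.076,  0.079,  0.082,  0.085,  0.088,
        0.091,  0.094,  0.097]))
top [0.48052588 0.11031727 0.09514282] 0.05957171062613801
(array([ 96, 297,  88,   1,   0,   0,   0,   0,   0,   0,   0,   1,   0,
         0,   0,   0,   0,   0,   0,   0,   0,   0,   0,   0,   2,   5,
         5,   9,  12,   2,   5,   6,  10,  11]), array([-0.005, -0.002,  0.001,  0.004,  0.007,  0.01 ,  0.013,  0.016,
        0.019,  0.022,  0.025,  0.028,  0.031,  0.034,  0.037,  0.04 ,
        0.043,  0.046,  0.049,  0.052,  0.055,  0.058,  0.061,  0.064,
        0.067,  0.07 ,  0.073,  0.076,  0.079,  0.082,  0.085,  0.088,
        0.091,  0.094,  0.097]))
```

View pics/s1c.png

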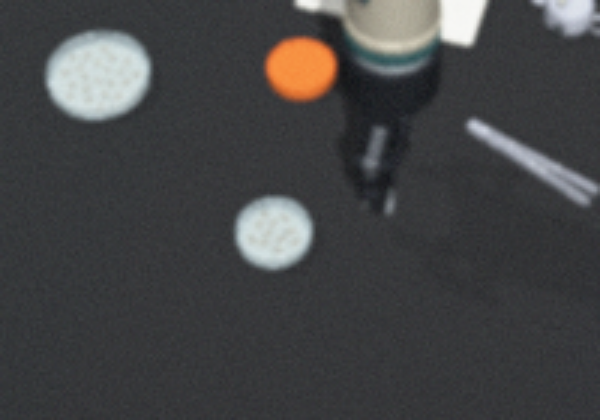

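The side crop shows the gripper standing clear between the dish (crop 274,232) and the forceps, with tips about 70 mm ahead of the TCP. A gentle touch test on the bare bench will settle tip height.

Call:
servo_tool:
  moves:
    - {"dp": [0,0,0.04],"delta_rot": [0,0,0],"fingers": 0.7}
    - {"dp": [0,0,0.04],"delta_rot": [0,0,0],"fingers": 0.7}
    - {"dp": [0,0,0.015],"delta_rot": [0,0,0],"fingers": 0.7}
    - {"dp": [0,0,0],"delta_rot": [0,0,0],"fingers": 0.7}
    - {"dp": [0,0,0],"delta_rot": [0,0,0],"fingers": 0.7}

```text
clock: 3.7
position: [0.4794, 0.1105, 0.0749]
ee_rot: [0.0, 1.0, -0.0, 0.0]
contact_force: [1.0, -0.6, -0.0]
width: 0.0599
gripper_force: 0.0
```

Call:
servo_tool:
  moves:
    - {"dp": [0,0,0.005],"delta_rot": [0,0,0],"fingers": 0.7}
    - {"dp": [0,0,0.005],"delta_rot": [0,0,0],"fingers": 0.7}
    - {"dp": [0,0,0],"delta_rot": [0,0,0],"fingers": 0.7}

```text
clock: 4.0
position: [0.4793, 0.1105, 0.0728]
ee_rot: [0.0, 1.0, -0.0, -0.0]
contact_force: [-0.1, -0.3, -0.7]
width: 0.0595
gripper_force: 0.0
```

Call:
servo_tool:
  moves:
    - {"dp": [0,0,0.005],"delta_rot": [0,0,0],"fingers": 0.7}
    - {"dp": [0,0,0.005],"delta_rot": [0,0,0],"fingers": 0.7}
    - {"dp": [0,0,0],"delta_rot": [0,0,0],"fingers": 0.7}

```text
clock: 4.3
position: [0.4793, 0.1105, 0.0707]
ee_rot: [0.0, 1.0, -0.0, -0.0]
contact_force: [-0.7, 0.2, -0.3]
width: 0.06
gripper_force: 0.0
```

Call:
servo_tool:
  moves:
    - {"dp": [0,0,0.005],"delta_rot": [0,0,0],"fingers": 0.7}
    - {"dp": [0,0,0.005],"delta_rot": [0,0,0],"fingers": 0.7}
    - {"dp": [0,0,0],"delta_rot": [0,0,0],"fingers": 0.7}

```text
clock: 4.6
position: [0.4793, 0.1105, 0.0687]
ee_rot: [0.0, 1.0, -0.0, -0.0]
contact_force: [-0.1, 0.1, 0.8]
width: 0.0599
gripper_force: 0.0
```

Call:
servo_tool:
  moves:
    - {"dp": [0,0,0.005],"delta_rot": [0,0,0],"fingers": 0.7}
    - {"dp": [0,0,0.0025],"delta_rot": [0,0,0],"fingers": 0.7}
    - {"dp": [0,0,0],"delta_rot": [0,0,0],"fingers": 0.7}

```text
clock: 4.9
position: [0.4794, 0.1105, 0.0676]
ee_rot: [0.0, 1.0, -0.0, 0.0]
contact_force: [-0.6, 0.1, 3.0]
width: 0.0596
gripper_force: 1.5
```

Call:
servo_tool:
  moves:
    - {"dp": [0,0,0.005],"delta_rot": [0,0,0],"fingers": 0.7}
    - {"dp": [0,0,0],"delta_rot": [0,0,0],"fingers": 0.7}

```text
clock: 5.1
position: [0.4793, 0.1105, 0.0676]
ee_rot: [0.0, 1.0, -0.0, 0.0]
contact_force: [-2.9, -0.4, 12.1]
width: 0.0597
gripper_force: 6.2
```

Contact at TCP 0.0677 with a 60 mm opening, so I'll grip at surface + 0.071. Next I centre the bottom dish by squeezing it at two perpendicular yaws.

Call:
servo_tool:
  moves:
    - {"dp": [0,0,-0.15],"delta_rot": [0,0,0],"fingers": 1}
    - {"dp": [0,0,-0.15],"delta_rot": [0,0,0],"fingers": 1}
    - {"dp": [0.2,-0.1,0],"delta_rot": [0,0,0],"fingers": 1}
    - {"dp": [0.1985,-0.1,0],"delta_rot": [0,0,0],"fingers": 1}
    - {"dp": [0,-0.1365,0],"delta_rot": [0,0,0],"fingers": 1}

```text
clock: 5.6
position: [0.5654, 0.1782, 0.1274]
ee_rot: [-0.0, 1.0, -0.001, 0.005]
contact_force: [-0.5, 0.4, 0.1]
width: 0.0857
gripper_force: 0.0
```

Call:
servo_tool:
  moves:
    - {"dp": [0,0,0],"delta_rot": [0,0,0],"fingers": 1}
    - {"dp": [0,0,0.1],"delta_rot": [0,0,0],"fingers": 1}
    - {"dp": [0,0,0.1],"delta_rot": [0,0,0],"fingers": 1}
    - {"dp": [0,0,0.075],"delta_rot": [0,0,0],"fingers": 1}
    - {"dp": [0,0,0],"delta_rot": [0,0,0],"fingers": 1}

```text
clock: 6.1
position: [0.5568, 0.1769, 0.0691]
ee_rot: [0.001, 1.0, -0.0, -0.003]
contact_force: [-1.0, -0.2, -1.2]
width: 0.0855
gripper_force: 0.0
```

Call:
servo_tool:
  moves:
    - {"dp": [0,0,0],"delta_rot": [0,0,0],"fingers": 0.8}
    - {"dp": [0,0,0],"delta_rot": [0,0,0],"fingers": 0.75}
    - {"dp": [0,0,0],"delta_rot": [0,0,0],"fingers": 0.7}
    - {"dp": [0,0,0],"delta_rot": [0,0,0],"fingers": 0.66}
    - {"dp": [0,0,0],"delta_rot": [0,0,0],"fingers": 0.66}

```text
clock: 6.6
position: [0.5596, 0.1777, 0.0726]
ee_rot: [0.0, 1.0, -0.0, 0.001]
contact_force: [-0.9, -0.6, 6.6]
width: 0.059
gripper_force: 21.3
```

Call:
servo_tool:
  moves:
    - {"dp": [0,0,0],"delta_rot": [0,0,0],"fingers": 1}
    - {"dp": [0,0,0],"delta_rot": [0,0,0],"fingers": 1}
    - {"dp": [0,0,0],"delta_rot": [0,0,0],"fingers": 1}
    - {"dp": [0,0,0],"delta_rot": [0,0,-0.982],"fingers": 1}
    - {"dp": [0,0,0],"delta_rot": [0,0,-0.982],"fingers": 1}

```text
clock: 7.1
position: [0.559, 0.1778, 0.0711]
ee_rot: [0.0, 0.995, 0.1, -0.0]
contact_force: [-0.5, -0.2, -0.5]
width: 0.0855
gripper_force: 0.0
```

Call:
servo_tool:
  moves:
    - {"dp": [0,0,0],"delta_rot": [0,0,-0.982],"fingers": 1}
    - {"dp": [0,0,0],"delta_rot": [0,0,-0.982],"fingers": 1}
    - {"dp": [0,0,0],"delta_rot": [0,0,-0.982],"fingers": 1}
    - {"dp": [0,0,0],"delta_rot": [0,0,-0.982],"fingers": 1}
    - {"dp": [0,0,0],"delta_rot": [0,0,-0.982],"fingers": 1}

```text
clock: 7.6
position: [0.559, 0.1778, 0.0711]
ee_rot: [-0.0, 0.941, 0.339, -0.0]
contact_force: [-0.6, 0.9, -0.3]
width: 0.0853
gripper_force: 0.0
```

Call:
servo_tool:
  moves:
    - {"dp": [0,0,0],"delta_rot": [0,0,-0.982],"fingers": 1}
    - {"dp": [0,0,0],"delta_rot": [0,0,-0.982],"fingers": 1}
    - {"dp": [0,0,0],"delta_rot": [0,0,-0.982],"fingers": 1}
    - {"dp": [0,0,0],"delta_rot": [0,0,-0.982],"fingers": 1}
    - {"dp": [0,0,0],"delta_rot": [0,0,-0.982],"fingers": 1}

```text
clock: 8.1
position: [0.5589, 0.1778, 0.0711]
ee_rot: [-0.0, 0.83, 0.557, -0.0]
contact_force: [-0.2, -0.4, 0.2]
width: 0.0852
gripper_force: 0.0
```

Call:
servo_tool:
  moves:
    - {"dp": [0,0,0],"delta_rot": [0,0,-0.982],"fingers": 1}
    - {"dp": [0,0,0],"delta_rot": [0,0,-0.982],"fingers": 1}
    - {"dp": [0,0,0],"delta_rot": [0,0,-0.982],"fingers": 1}
    - {"dp": [0,0,0],"delta_rot": [0,0,-0.96],"fingers": 1}
    - {"dp": [0,0,0],"delta_rot": [0,0,0],"fingers": 1}

```text
clock: 8.6
position: [0.559, 0.1778, 0.0711]
ee_rot: [-0.0, 0.708, 0.706, -0.0]
contact_force: [-0.4, 0.5, -0.5]
width: 0.0856
gripper_force: 0.0
```

Call:
servo_tool:
  moves:
    - {"dp": [0,0,0],"delta_rot": [0,0,0],"fingers": 0.85}
    - {"dp": [0,0,0],"delta_rot": [0,0,0],"fingers": 0.75}
    - {"dp": [0,0,0],"delta_rot": [0,0,0],"fingers": 0.7}
    - {"dp": [0,0,0],"delta_rot": [0,0,0],"fingers": 0.66}
    - {"dp": [0,0,0],"delta_rot": [0,0,0],"fingers": 0.66}

```text
clock: 9.1
position: [0.5591, 0.1778, 0.0716]
ee_rot: [0.0, 0.708, 0.706, 0.0]
contact_force: [-1.2, 0.3, 1.3]
width: 0.0594
gripper_force: 21.6
```

Call:
servo_tool:
  moves:
    - {"dp": [0,0,0],"delta_rot": [0,0,0],"fingers": 1}
    - {"dp": [0,0,0],"delta_rot": [0,0,0],"fingers": 1}
    - {"dp": [0,0,0],"delta_rot": [0,0,0],"fingers": 1}
    - {"dp": [0,0,-0.15],"delta_rot": [0,0,0],"fingers": 1}
    - {"dp": [0,0,-0.15],"delta_rot": [0,0,0],"fingers": 1}

```text
clock: 9.6
position: [0.5583, 0.1776, 0.1309]
ee_rot: [-0.001, 0.708, 0.706, -0.001]
contact_force: [0.0, -0.4, 0.1]
width: 0.0853
gripper_force: 0.0
```

Call:
servo_tool:
  moves:
    - {"dp": [-0.23,0,0],"delta_rot": [0,0,0],"fingers": 1}
    - {"dp": [-0.23,0,0],"delta_rot": [0,0,0],"fingers": 1}
    - {"dp": [-0.23,0,0],"delta_rot": [0,0,0],"fingers": 1}
    - {"dp": [-0.23,0,0],"delta_rot": [0,0,0],"fingers": 1}
    - {"dp": [-0.23,0,0],"delta_rot": [0,0,0],"fingers": 1}

```text
clock: 10.1
position: [0.5584, -0.0539, 0.1315]
ee_rot: [0.0, 0.708, 0.707, 0.0]
contact_force: [0.4, -0.4, 0.7]
width: 0.0851
gripper_force: 0.0
```

Call:
servo_tool:
  moves:
    - {"dp": [-0.23,-0.0265,0],"delta_rot": [0,0,0],"fingers": 1}
    - {"dp": [-0.15,0,0],"delta_rot": [0,0,0],"fingers": 1}
    - {"dp": [-0.091,0,0],"delta_rot": [0,0,0],"fingers": 1}
    - {"dp": [0,0,0],"delta_rot": [0,0,0],"fingers": 1}
    - {"dp": [0,0,0],"delta_rot": [0,0,0],"fingers": 1}

```text
clock: 10.6
position: [0.5529, -0.1463, 0.1312]
ee_rot: [-0.0, 0.708, 0.706, 0.0]
contact_force: [-0.5, 0.3, -0.5]
width: 0.0852
gripper_force: 0.0
```

Call:
servo_tool:
  moves:
    - {"dp": [0,0,0.1],"delta_rot": [0,0,0],"fingers": 1}
    - {"dp": [0,0,0.1],"delta_rot": [0,0,0],"fingers": 1}
    - {"dp": [0,0,0.04],"delta_rot": [0,0,0],"fingers": 1}
    - {"dp": [0,0,0.03],"delta_rot": [0,0,0],"fingers": 1}
    - {"dp": [0,0,0],"delta_rot": [0,0,0],"fingers": 1}

```text
clock: 11.1
position: [0.553, -0.1456, 0.077]
ee_rot: [-0.001, 0.708, 0.707, -0.0]
contact_force: [-0.3, 0.3, -0.4]
width: 0.0854
gripper_force: 0.0
```

Call:
servo_tool:
  moves:
    - {"dp": [0,0,0],"delta_rot": [0,0,0],"fingers": 0.85}
    - {"dp": [0,0,0],"delta_rot": [0,0,0],"fingers": 0.75}
    - {"dp": [0,0,0],"delta_rot": [0,0,0],"fingers": 0.7}
    - {"dp": [0,0,0],"delta_rot": [0,0,0],"fingers": 0.66}
    - {"dp": [0,0,0],"delta_rot": [0,0,0],"fingers": 0.66}

```text
clock: 11.6
position: [0.5536, -0.1465, 0.0784]
ee_rot: [0.001, 0.708, 0.706, 0.0]
contact_force: [-0.8, 1.2, 5.8]
width: 0.0592
gripper_force: 21.2
```

Call:
servo_tool:
  moves:
    - {"dp": [0,0,0],"delta_rot": [0,0,0],"fingers": 1}
    - {"dp": [0,0,0],"delta_rot": [0,0,0],"fingers": 1}
    - {"dp": [0,0,0],"delta_rot": [0,0,0],"fingers": 1}
    - {"dp": [0,0,0],"delta_rot": [0,0,0.982],"fingers": 1}
    - {"dp": [0,0,0],"delta_rot": [0,0,0.982],"fingers": 1}

```text
clock: 12.1
position: [0.553, -0.1464, 0.0771]
ee_rot: [-0.0, 0.775, 0.632, -0.0]
contact_force: [0.8, -0.6, 0.1]
width: 0.0854
gripper_force: 0.0
```

Call:
servo_tool:
  moves:
    - {"dp": [0,0,0],"delta_rot": [0,0,0.982],"fingers": 1}
    - {"dp": [0,0,0],"delta_rot": [0,0,0.982],"fingers": 1}
    - {"dp": [0,0,0],"delta_rot": [0,0,0.982],"fingers": 1}
    - {"dp": [0,0,0],"delta_rot": [0,0,0.982],"fingers": 1}
    - {"dp": [0,0,0],"delta_rot": [0,0,0.982],"fingers": 1}

```text
clock: 12.6
position: [0.553, -0.1464, 0.0771]
ee_rot: [-0.0, 0.905, 0.425, -0.0]
contact_force: [-0.1, -0.1, -0.6]
width: 0.0857
gripper_force: 0.0
```

Call:
servo_tool:
  moves:
    - {"dp": [0,0,0],"delta_rot": [0,0,0.982],"fingers": 1}
    - {"dp": [0,0,0],"delta_rot": [0,0,0.982],"fingers": 1}
    - {"dp": [0,0,0],"delta_rot": [0,0,0.982],"fingers": 1}
    - {"dp": [0,0,0],"delta_rot": [0,0,0.982],"fingers": 1}
    - {"dp": [0,0,0],"delta_rot": [0,0,0.982],"fingers": 1}

```text
clock: 13.1
position: [0.553, -0.1464, 0.0771]
ee_rot: [-0.0, 0.981, 0.192, -0.0]
contact_force: [0.4, 0.4, 0.3]
width: 0.0852
gripper_force: 0.0
```

Call:
servo_tool:
  moves:
    - {"dp": [0,0,0],"delta_rot": [0,0,0.982],"fingers": 1}
    - {"dp": [0,0,0],"delta_rot": [0,0,0.982],"fingers": 1}
    - {"dp": [0,0,0],"delta_rot": [0,0,0.982],"fingers": 1}
    - {"dp": [0,0,0],"delta_rot": [0,0,0.96],"fingers": 1}
    - {"dp": [0,0,0],"delta_rot": [0,0,0],"fingers": 1}

```text
clock: 13.6
position: [0.553, -0.1464, 0.0771]
ee_rot: [-0.0, 1.0, -0.0, -0.0]
contact_force: [0.1, -0.0, -0.0]
width: 0.0854
gripper_force: 0.0
```

Call:
servo_tool:
  moves:
    - {"dp": [0,0,0],"delta_rot": [0,0,0],"fingers": 0.85}
    - {"dp": [0,0,0],"delta_rot": [0,0,0],"fingers": 0.75}
    - {"dp": [0,0,0],"delta_rot": [0,0,0],"fingers": 0.7}
    - {"dp": [0,0,0],"delta_rot": [0,0,0],"fingers": 0.6}
    - {"dp": [0,0,0],"delta_rot": [0,0,0],"fingers": 0.6}
  force: 25

```text
clock: 14.1
position: [0.5532, -0.1464, 0.0777]
ee_rot: [0.0, 1.0, 0.0, 0.0]
contact_force: [-1.3, -0.9, 2.4]
width: 0.0587
gripper_force: 26.9
```

Call:
servo_tool:
  moves:
    - {"dp": [0,0,-0.05],"delta_rot": [0,0,0],"fingers": 0.6}
    - {"dp": [0,0,-0.1],"delta_rot": [0,0,0],"fingers": 0.6}
    - {"dp": [0,0,-0.1],"delta_rot": [0,0,0],"fingers": 0.6}
    - {"dp": [0,0,-0.05],"delta_rot": [0,0,0],"fingers": 0.6}
    - {"dp": [0,-0.1,0],"delta_rot": [0,0,0],"fingers": 0.6}

```text
clock: 14.6
position: [0.5547, -0.1283, 0.1395]
ee_rot: [0.001, 1.0, -0.001, 0.002]
contact_force: [0.1, 0.9, -0.5]
width: 0.0587
gripper_force: 27.1
```

Call:
servo_tool:
  moves:
    - {"dp": [0,-0.15,0],"delta_rot": [0,0,0],"fingers": 0.6}
    - {"dp": [0.014,-0.2,0],"delta_rot": [0,0,0],"fingers": 0.6}
    - {"dp": [0.014,-0.2,0],"delta_rot": [0,0,0],"fingers": 0.6}
    - {"dp": [0,-0.2,0],"delta_rot": [0,0,0],"fingers": 0.6}
    - {"dp": [0,-0.2,0],"delta_rot": [0,0,0],"fingers": 0.6}

```text
clock: 15.1
position: [0.5586, 0.0651, 0.1374]
ee_rot: [0.0, 1.0, -0.0, 0.0]
contact_force: [0.7, -0.5, -0.3]
width: 0.0592
gripper_force: 27.1
```

Call:
servo_tool:
  moves:
    - {"dp": [0,-0.2,0],"delta_rot": [0,0,0],"fingers": 0.6}
    - {"dp": [0,-0.2,0],"delta_rot": [0,0,0],"fingers": 0.6}
    - {"dp": [0,-0.12,0],"delta_rot": [0,0,0],"fingers": 0.6}
    - {"dp": [0,-0.051,0],"delta_rot": [0,0,0],"fingers": 0.6}
    - {"dp": [0,0,0],"delta_rot": [0,0,0],"fingers": 0.6}

```text
clock: 15.6
position: [0.5586, 0.1787, 0.1373]
ee_rot: [0.0, 1.0, 0.001, -0.0]
contact_force: [-0.6, -0.5, 0.2]
width: 0.0585
gripper_force: 27.1
```

Call:
servo_tool:
  moves:
    - {"dp": [0,0,0.1],"delta_rot": [0,0,0],"fingers": 0.6}
    - {"dp": [0,0,0.08],"delta_rot": [0,0,0],"fingers": 0.6}
    - {"dp": [0,0,0.045],"delta_rot": [0,0,0],"fingers": 0.6}
    - {"dp": [0,0,0],"delta_rot": [0,0,0],"fingers": 0.6}
    - {"dp": [0,0,0],"delta_rot": [0,0,0],"fingers": 0.6}

```text
clock: 16.1
position: [0.5592, 0.177, 0.0926]
ee_rot: [0.0, 1.0, -0.001, 0.0]
contact_force: [0.2, 0.6, -0.3]
width: 0.0586
gripper_force: 27.1
```

Call:
servo_tool:
  moves:
    - {"dp": [0,0,0],"delta_rot": [0,0,0],"fingers": 0.6}
    - {"dp": [0,0,0],"delta_rot": [0,0,0],"fingers": 0.6}
    - {"dp": [0,0,0],"delta_rot": [0,0,0],"fingers": 0.6}

```text
clock: 16.4
position: [0.5591, 0.1778, 0.093]
ee_rot: [-0.0, 1.0, -0.0, 0.001]
contact_force: [0.4, 0.2, -0.1]
width: 0.0591
gripper_force: 27.1
```

```bash
python3 - <<'E'
from h import *
from rig import readout
p,d=imaging.get_image("side");np.savez("side2.npz",p=p,d=d)
W=world("side",d)
s=readout.get_state();x,y,z=s["position"];print(s["position"],s["ee_rot"])
cv2.imwrite("pics/s2c.png",cv2.resize(p[200:320,160:320,::-1],None,fx=4,fy=4,interpolation=cv2.INTER_CUBIC))
E
```

```text
[0.55897391 0.1778808  0.09286483] [-2.44775919e-05  9.99999897e-01 -4.09714794e-05  4.51592210e-04]
```

View pics/s2c.png

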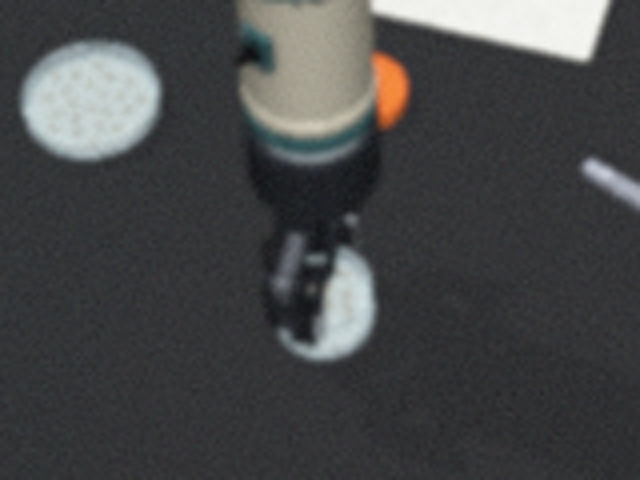

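The held dish sits level over the bottom dish (crop 330,300), at the same tool xy as when it was centred. I'll lower it gently.

Call:
servo_tool:
  moves:
    - {"dp": [0,0,0.015],"delta_rot": [0,0,0],"fingers": 0.6}
    - {"dp": [0,0,0.01],"delta_rot": [0,0,0],"fingers": 0.6}
    - {"dp": [0,0,0.005],"delta_rot": [0,0,0],"fingers": 0.6}
    - {"dp": [0,0,0],"delta_rot": [0,0,0],"fingers": 0.6}
    - {"dp": [0,0,0],"delta_rot": [0,0,0],"fingers": 0.6}

```text
clock: 16.95
position: [0.5586, 0.1778, 0.0867]
ee_rot: [0.0, 1.0, -0.0, -0.0]
contact_force: [-1.4, -0.1, 4.3]
width: 0.0587
gripper_force: 27.4
```

Call:
servo_tool:
  moves:
    - {"dp": [0,0,0],"delta_rot": [0,0,0],"fingers": 0.75}
    - {"dp": [0,0,0],"delta_rot": [0,0,0],"fingers": 1}
    - {"dp": [0,0,0],"delta_rot": [0,0,0],"fingers": 1}
    - {"dp": [0,0,0],"delta_rot": [0,0,0],"fingers": 1}
    - {"dp": [0,0,-0.1],"delta_rot": [0,0,0],"fingers": 1}
  force: 20

```text
clock: 17.45
position: [0.557, 0.1774, 0.1041]
ee_rot: [0.001, 1.0, -0.0, -0.003]
contact_force: [0.8, -0.0, 0.8]
width: 0.0853
gripper_force: 0.0
```

Call:
servo_tool:
  moves:
    - {"dp": [0,0,-0.1],"delta_rot": [0,0,0],"fingers": 1}
    - {"dp": [0,0,-0.1],"delta_rot": [0,0,0],"fingers": 1}
    - {"dp": [-0.042,0.22,0],"delta_rot": [0,0,0],"fingers": 1}
    - {"dp": [-0.042,0.22,0],"delta_rot": [0,0,0],"fingers": 1}
    - {"dp": [-0.042,0.22,0],"delta_rot": [0,0,0],"fingers": 1}

```text
clock: 17.95
position: [0.5332, 0.0448, 0.1466]
ee_rot: [0.0, 1.0, 0.001, 0.0]
contact_force: [0.9, -0.7, -0.0]
width: 0.0852
gripper_force: 0.0
```

Call:
servo_tool:
  moves:
    - {"dp": [-0.042,0.22,0],"delta_rot": [0,0,0],"fingers": 1}
    - {"dp": [-0.042,0.22,0],"delta_rot": [0,0,0],"fingers": 1}
    - {"dp": [-0.042,0.22,0],"delta_rot": [0,0,0],"fingers": 1}
    - {"dp": [0,0.22,0],"delta_rot": [0,0,0],"fingers": 1}
    - {"dp": [0,0.22,0],"delta_rot": [0,0,0],"fingers": 1}

```text
clock: 18.45
position: [0.5078, -0.1759, 0.1465]
ee_rot: [0.0, 1.0, -0.0, 0.0]
contact_force: [1.3, -0.5, 0.2]
width: 0.0853
gripper_force: 0.0
```

Call:
servo_tool:
  moves:
    - {"dp": [0,0.22,0],"delta_rot": [0,0,0],"fingers": 1}
    - {"dp": [0,0.22,0],"delta_rot": [0,0,0],"fingers": 1}
    - {"dp": [0,0.1,0],"delta_rot": [0,0,0],"fingers": 1}
    - {"dp": [0,0.05,0],"delta_rot": [0,0,0],"fingers": 1}
    - {"dp": [0,0,0],"delta_rot": [0,0,0],"fingers": 1}

```text
clock: 18.95
position: [0.5082, -0.2924, 0.1461]
ee_rot: [-0.0, 1.0, -0.001, -0.0]
contact_force: [0.1, 0.5, -0.1]
width: 0.0852
gripper_force: 0.0
```

```bash
python3 - <<'E'
from h import *
from rig import readout
for n in("top","side"):
    p,d=imaging.get_image(n);W=world(n,d).reshape(-1,3)
    near=np.hypot(W[:,0]-.559,W[:,1]-.178)<.05
    for lo,hi in((.006,.022),(.025,.036)):
        q=W[near&(W[:,2]>lo)&(W[:,2]<hi)][:,:2]
        c,r=cv2.minEnclosingCircle(q.astype(np.float32));print(n,lo,len(q),q.mean(0).round(4),np.round(c,4),round(r,4))
    if n=="top": cv2.imwrite("pics/t3.png",cv2.resize(p[150:240,90:190,::-1],None,fx=6,fy=6,interpolation=cv2.INTER_CUBIC))
print(readout.get_state()["position"])
E
```

```text
top 0.006 51 [0.5474 0.1589] [0.5557 0.1732] 0.0292
top 0.025 601 [0.5593 0.1787] [0.5597 0.1794] 0.0307
side 0.006 90 [0.5526 0.1988] [0.56   0.1837] 0.031
side 0.025 407 [0.5602 0.1788] [0.5607 0.178 ] 0.0316
[ 0.50799932 -0.29049806  0.14614378]
```

View pics/t3.png

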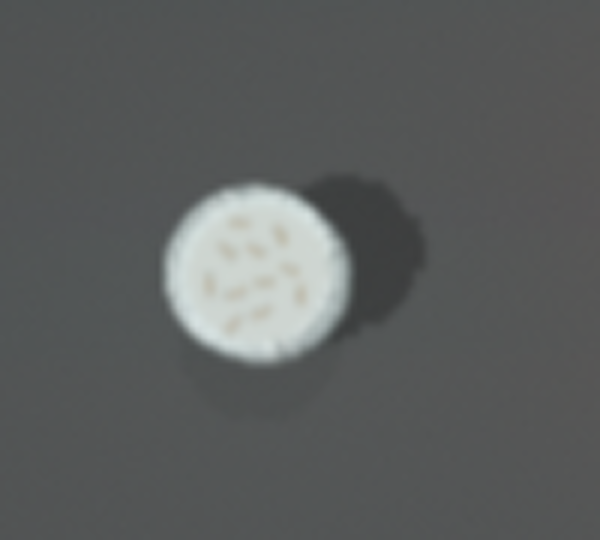

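Flush by eye: a single circle at crop (258,272), with no visible lower rim. Depth puts the top centre within 1 mm. Now dish B, centred the same way.

Call:
servo_tool:
  moves:
    - {"dp": [0,0,0.1],"delta_rot": [0,0,0],"fingers": 1}
    - {"dp": [0,0,0.1],"delta_rot": [0,0,0],"fingers": 1}
    - {"dp": [0,0,0.1],"delta_rot": [0,0,0],"fingers": 1}
    - {"dp": [0,0,0.045],"delta_rot": [0,0,0],"fingers": 1}
    - {"dp": [0,0,0],"delta_rot": [0,0,0],"fingers": 1}

```text
clock: 19.55
position: [0.5077, -0.2902, 0.0763]
ee_rot: [-0.001, 1.0, 0.001, -0.001]
contact_force: [0.5, 0.5, -0.5]
width: 0.0855
gripper_force: 0.0
```

Call:
servo_tool:
  moves:
    - {"dp": [0,0,0],"delta_rot": [0,0,0],"fingers": 1}
    - {"dp": [0,0,0],"delta_rot": [0,0,0],"fingers": 1}
    - {"dp": [0,0,0],"delta_rot": [0,0,0],"fingers": 0.8}
    - {"dp": [0,0,0],"delta_rot": [0,0,0],"fingers": 0.75}
    - {"dp": [0,0,0],"delta_rot": [0,0,0],"fingers": 0.7}

```text
clock: 20.05
position: [0.5085, -0.2924, 0.0779]
ee_rot: [0.0, 1.0, -0.0, 0.0]
contact_force: [0.1, 0.6, 2.1]
width: 0.0597
gripper_force: 2.3
```

Call:
servo_tool:
  moves:
    - {"dp": [0,0,0],"delta_rot": [0,0,0],"fingers": 0.66}
    - {"dp": [0,0,0],"delta_rot": [0,0,0],"fingers": 0.66}
    - {"dp": [0,0,0],"delta_rot": [0,0,0],"fingers": 0.66}

```text
clock: 20.35
position: [0.5084, -0.2924, 0.0782]
ee_rot: [0.0, 1.0, -0.0, 0.0]
contact_force: [-0.4, 0.4, 5.7]
width: 0.059
gripper_force: 21.1
```

Call:
servo_tool:
  moves:
    - {"dp": [0,0,0],"delta_rot": [0,0,0],"fingers": 1}
    - {"dp": [0,0,0],"delta_rot": [0,0,0],"fingers": 1}
    - {"dp": [0,0,0],"delta_rot": [0,0,0],"fingers": 1}
    - {"dp": [0,0,0],"delta_rot": [0,0,-0.982],"fingers": 1}
    - {"dp": [0,0,0],"delta_rot": [0,0,-0.982],"fingers": 1}

```text
clock: 20.85
position: [0.5082, -0.2921, 0.0771]
ee_rot: [-0.0, 0.995, 0.1, -0.0]
contact_force: [-0.4, -0.1, 0.7]
width: 0.0853
gripper_force: 0.0
```

Call:
servo_tool:
  moves:
    - {"dp": [0,0,0],"delta_rot": [0,0,-0.982],"fingers": 1}
    - {"dp": [0,0,0],"delta_rot": [0,0,-0.982],"fingers": 1}
    - {"dp": [0,0,0],"delta_rot": [0,0,-0.982],"fingers": 1}
    - {"dp": [0,0,0],"delta_rot": [0,0,-0.982],"fingers": 1}
    - {"dp": [0,0,0],"delta_rot": [0,0,-0.982],"fingers": 1}

```text
clock: 21.35
position: [0.5082, -0.2921, 0.0771]
ee_rot: [-0.0, 0.941, 0.339, -0.0]
contact_force: [0.2, 0.1, 0.1]
width: 0.0854
gripper_force: 0.0
```

Call:
servo_tool:
  moves:
    - {"dp": [0,0,0],"delta_rot": [0,0,-0.982],"fingers": 1}
    - {"dp": [0,0,0],"delta_rot": [0,0,-0.982],"fingers": 1}
    - {"dp": [0,0,0],"delta_rot": [0,0,-0.982],"fingers": 1}
    - {"dp": [0,0,0],"delta_rot": [0,0,-0.982],"fingers": 1}
    - {"dp": [0,0,0],"delta_rot": [0,0,-0.982],"fingers": 1}

```text
clock: 21.85
position: [0.5082, -0.2921, 0.0771]
ee_rot: [-0.0, 0.83, 0.557, -0.0]
contact_force: [-0.0, 0.6, -1.5]
width: 0.0855
gripper_force: 0.0
```

Call:
servo_tool:
  moves:
    - {"dp": [0,0,0],"delta_rot": [0,0,-0.982],"fingers": 1}
    - {"dp": [0,0,0],"delta_rot": [0,0,-0.982],"fingers": 1}
    - {"dp": [0,0,0],"delta_rot": [0,0,-0.982],"fingers": 1}
    - {"dp": [0,0,0],"delta_rot": [0,0,-0.96],"fingers": 1}
    - {"dp": [0,0,0],"delta_rot": [0,0,0],"fingers": 1}

```text
clock: 22.35
position: [0.5082, -0.2921, 0.0771]
ee_rot: [-0.0, 0.708, 0.706, -0.0]
contact_force: [-0.8, -0.2, 0.2]
width: 0.0857
gripper_force: 0.0
```

Call:
servo_tool:
  moves:
    - {"dp": [0,0,0],"delta_rot": [0,0,0],"fingers": 0.85}
    - {"dp": [0,0,0],"delta_rot": [0,0,0],"fingers": 0.75}
    - {"dp": [0,0,0],"delta_rot": [0,0,0],"fingers": 0.7}
    - {"dp": [0,0,0],"delta_rot": [0,0,0],"fingers": 0.6}
    - {"dp": [0,0,0],"delta_rot": [0,0,0],"fingers": 0.6}
  force: 25

```text
clock: 22.85
position: [0.5083, -0.2922, 0.0777]
ee_rot: [0.0, 0.708, 0.706, -0.0]
contact_force: [-0.8, 1.0, 2.8]
width: 0.0586
gripper_force: 27.0
```

Call:
servo_tool:
  moves:
    - {"dp": [0,0,-0.05],"delta_rot": [0,0,0],"fingers": 0.6}
    - {"dp": [0,0,-0.1],"delta_rot": [0,0,0],"fingers": 0.6}
    - {"dp": [0,0,-0.1],"delta_rot": [0,0,0],"fingers": 0.6}
    - {"dp": [0,0,-0.125],"delta_rot": [0,0,0],"fingers": 0.6}
    - {"dp": [0.1,0,0],"delta_rot": [0,0,0],"fingers": 0.6}

```text
clock: 23.35
position: [0.5107, -0.2751, 0.1562]
ee_rot: [0.005, 0.709, 0.706, 0.0]
contact_force: [1.8, 0.4, -0.4]
width: 0.059
gripper_force: 27.0
```

Call:
servo_tool:
  moves:
    - {"dp": [0.15,0,0],"delta_rot": [0,0,0],"fingers": 0.6}
    - {"dp": [0.2,0,0],"delta_rot": [0,0,0],"fingers": 0.6}
    - {"dp": [0.2,0.05,0],"delta_rot": [0,0,0],"fingers": 0.6}
    - {"dp": [0.2,0.05,0],"delta_rot": [0,0,0],"fingers": 0.6}
    - {"dp": [0.2,0.05,0],"delta_rot": [0,0,0],"fingers": 0.6}

```text
clock: 23.85
position: [0.5377, -0.0795, 0.1518]
ee_rot: [-0.001, 0.708, 0.706, -0.0]
contact_force: [-0.4, 0.4, -0.4]
width: 0.0587
gripper_force: 27.0
```

Call:
servo_tool:
  moves:
    - {"dp": [0.2,0.05,0],"delta_rot": [0,0,0],"fingers": 0.6}
    - {"dp": [0.2,0.0475,0],"delta_rot": [0,0,0],"fingers": 0.6}
    - {"dp": [0.2,0,0],"delta_rot": [0,0,0],"fingers": 0.6}
    - {"dp": [0.2,0,0],"delta_rot": [0,0,0],"fingers": 0.6}
    - {"dp": [0.2,0,0],"delta_rot": [0,0,0],"fingers": 0.6}

```text
clock: 24.35
position: [0.557, 0.1202, 0.1516]
ee_rot: [-0.001, 0.708, 0.707, -0.001]
contact_force: [0.7, 0.2, 0.3]
width: 0.0589
gripper_force: 27.0
```

Call:
servo_tool:
  moves:
    - {"dp": [0.15,0,0],"delta_rot": [0,0,0],"fingers": 0.6}
    - {"dp": [0.1,0,0],"delta_rot": [0,0,0],"fingers": 0.6}
    - {"dp": [0.0495,0,0],"delta_rot": [0,0,0],"fingers": 0.6}
    - {"dp": [0,0,0],"delta_rot": [0,0,0],"fingers": 0.6}
    - {"dp": [0,0,0],"delta_rot": [0,0,0],"fingers": 0.6}

```text
clock: 24.85
position: [0.5582, 0.1772, 0.152]
ee_rot: [-0.0, 0.708, 0.706, -0.001]
contact_force: [0.3, -1.2, -0.4]
width: 0.0588
gripper_force: 27.0
```

Call:
servo_tool:
  moves:
    - {"dp": [0,0,0.1],"delta_rot": [0,0,0],"fingers": 0.6}
    - {"dp": [0,0,0.08],"delta_rot": [0,0,0],"fingers": 0.6}
    - {"dp": [0,0,0.045],"delta_rot": [0,0,0],"fingers": 0.6}
    - {"dp": [0,0,0],"delta_rot": [0,0,0],"fingers": 0.6}
    - {"dp": [0,0,0],"delta_rot": [0,0,0],"fingers": 0.6}

```text
clock: 25.35
position: [0.559, 0.177, 0.1076]
ee_rot: [0.0, 0.708, 0.706, 0.0]
contact_force: [0.0, 0.2, -0.5]
width: 0.059
gripper_force: 27.0
```

Call:
servo_tool:
  moves:
    - {"dp": [0,0,0],"delta_rot": [0,0,0],"fingers": 0.6}
    - {"dp": [0,0,0],"delta_rot": [0,0,0],"fingers": 0.6}
    - {"dp": [0,0,0],"delta_rot": [0,0,0],"fingers": 0.6}
    - {"dp": [0,0,0],"delta_rot": [0,0,0],"fingers": 0.6}

```text
clock: 25.75
position: [0.5589, 0.1777, 0.1077]
ee_rot: [0.0, 0.708, 0.706, 0.0]
contact_force: [-0.5, -0.6, -0.5]
width: 0.0588
gripper_force: 27.0
```

Call:
servo_tool:
  moves:
    - {"dp": [0,0,0.015],"delta_rot": [0,0,0],"fingers": 0.6}
    - {"dp": [0,0,0.01],"delta_rot": [0,0,0],"fingers": 0.6}
    - {"dp": [0,0,0.005],"delta_rot": [0,0,0],"fingers": 0.6}
    - {"dp": [0,0,0],"delta_rot": [0,0,0],"fingers": 0.6}
    - {"dp": [0,0,0],"delta_rot": [0,0,0],"fingers": 0.6}

```text
clock: 26.25
position: [0.5586, 0.1776, 0.1017]
ee_rot: [-0.0, 0.708, 0.706, -0.0]
contact_force: [-1.0, 0.3, 4.5]
width: 0.0587
gripper_force: 27.4
```

Call:
servo_tool:
  moves:
    - {"dp": [0,0,0],"delta_rot": [0,0,0],"fingers": 0.75}
    - {"dp": [0,0,0],"delta_rot": [0,0,0],"fingers": 1}
    - {"dp": [0,0,0],"delta_rot": [0,0,0],"fingers": 1}
    - {"dp": [0,0,0],"delta_rot": [0,0,0],"fingers": 1}
  force: 20

```text
clock: 26.65
position: [0.5587, 0.1776, 0.1012]
ee_rot: [-0.0, 0.708, 0.706, -0.0]
contact_force: [0.0, 0.3, -0.0]
width: 0.0858
gripper_force: 0.0
```

```bash
python3 - <<'E'
from h import *
from rig import readout
ims=[]
for n,(u,v) in(("top",(134,194)),("side",(241,272))):
    p,d=imaging.get_image(n);ims.append(cv2.resize(p[v-40:v+40,u-40:u+40,::-1],(390,390),interpolation=cv2.INTER_CUBIC))
cv2.imwrite("pics/c4.png",np.hstack(ims));print(readout.get_state()["position"])
E
```

```text
[0.55870766 0.17757909 0.10120634]
```

View pics/c4.png

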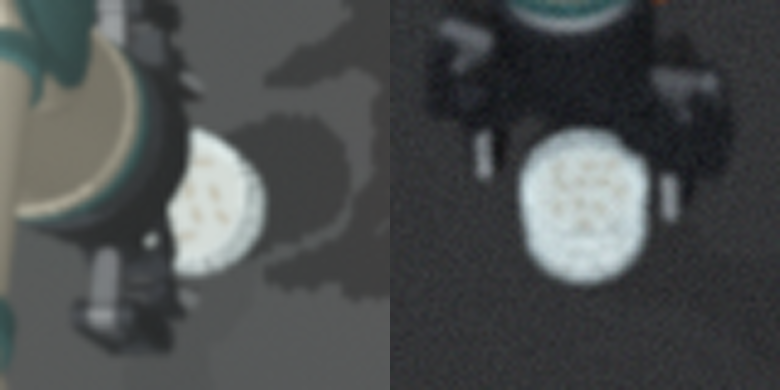

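Three dishes in a straight pile, centred between the pads (right panel 585,205). I'll go down to the bottom dish and true the pile with a light squeeze at each yaw before lifting.

Call:
servo_tool:
  moves:
    - {"dp": [0,0,0.06],"delta_rot": [0,0,0],"fingers": 1}
    - {"dp": [0,0,0.06],"delta_rot": [0,0,0],"fingers": 1}
    - {"dp": [0,0,0.0325],"delta_rot": [0,0,0],"fingers": 1}
    - {"dp": [0,0,0],"delta_rot": [0,0,0],"fingers": 1}
    - {"dp": [0,0,0],"delta_rot": [0,0,0],"fingers": 1}

```text
clock: 27.25
position: [0.5586, 0.1776, 0.0703]
ee_rot: [-0.0, 0.708, 0.706, -0.0]
contact_force: [-0.2, 0.4, -0.1]
width: 0.0855
gripper_force: 0.0
```

Call:
servo_tool:
  moves:
    - {"dp": [0,0,0],"delta_rot": [0,0,0],"fingers": 1}
    - {"dp": [0,0,0],"delta_rot": [0,0,0],"fingers": 0.8}
    - {"dp": [0,0,0],"delta_rot": [0,0,0],"fingers": 0.74}
    - {"dp": [0,0,0],"delta_rot": [0,0,0],"fingers": 0.7}
    - {"dp": [0,0,0],"delta_rot": [0,0,0],"fingers": 0.66}

```text
clock: 27.75
position: [0.559, 0.1777, 0.0714]
ee_rot: [0.0, 0.708, 0.706, 0.0]
contact_force: [-0.7, -0.4, 2.9]
width: 0.0596
gripper_force: 21.7
```

Call:
servo_tool:
  moves:
    - {"dp": [0,0,0],"delta_rot": [0,0,0],"fingers": 0.66}
    - {"dp": [0,0,0],"delta_rot": [0,0,0],"fingers": 0.66}

```text
clock: 27.95
position: [0.559, 0.1777, 0.0714]
ee_rot: [0.0, 0.708, 0.706, 0.0]
contact_force: [-1.1, -0.3, 4.5]
width: 0.0592
gripper_force: 21.8
```

Call:
servo_tool:
  moves:
    - {"dp": [0,0,0],"delta_rot": [0,0,0],"fingers": 0.8}
    - {"dp": [0,0,0],"delta_rot": [0,0,0],"fingers": 1}
    - {"dp": [0,0,0],"delta_rot": [0,0,0],"fingers": 1}
    - {"dp": [0,0,0],"delta_rot": [0,0,0.982],"fingers": 1}
    - {"dp": [0,0,0],"delta_rot": [0,0,0.982],"fingers": 1}

```text
clock: 28.45
position: [0.5586, 0.1776, 0.0706]
ee_rot: [-0.0, 0.775, 0.632, -0.0]
contact_force: [-0.5, -0.1, 0.5]
width: 0.0853
gripper_force: 0.0
```

Call:
servo_tool:
  moves:
    - {"dp": [0,0,0],"delta_rot": [0,0,0.982],"fingers": 1}
    - {"dp": [0,0,0],"delta_rot": [0,0,0.982],"fingers": 1}
    - {"dp": [0,0,0],"delta_rot": [0,0,0.982],"fingers": 1}
    - {"dp": [0,0,0],"delta_rot": [0,0,0.982],"fingers": 1}
    - {"dp": [0,0,0],"delta_rot": [0,0,0.982],"fingers": 1}

```text
clock: 28.95
position: [0.5586, 0.1776, 0.0706]
ee_rot: [-0.0, 0.905, 0.425, -0.0]
contact_force: [-0.2, -0.7, -0.3]
width: 0.0853
gripper_force: 0.0
```

Call:
servo_tool:
  moves:
    - {"dp": [0,0,0],"delta_rot": [0,0,0.982],"fingers": 1}
    - {"dp": [0,0,0],"delta_rot": [0,0,0.982],"fingers": 1}
    - {"dp": [0,0,0],"delta_rot": [0,0,0.982],"fingers": 1}
    - {"dp": [0,0,0],"delta_rot": [0,0,0.982],"fingers": 1}
    - {"dp": [0,0,0],"delta_rot": [0,0,0.982],"fingers": 1}

```text
clock: 29.45
position: [0.5586, 0.1776, 0.0706]
ee_rot: [0.0, 0.981, 0.192, -0.0]
contact_force: [-0.4, -0.5, 0.0]
width: 0.0852
gripper_force: 0.0
```

Call:
servo_tool:
  moves:
    - {"dp": [0,0,0],"delta_rot": [0,0,0.982],"fingers": 1}
    - {"dp": [0,0,0],"delta_rot": [0,0,0.982],"fingers": 1}
    - {"dp": [0,0,0],"delta_rot": [0,0,0.982],"fingers": 1}
    - {"dp": [0,0,0],"delta_rot": [0,0,0.96],"fingers": 1}
    - {"dp": [0,0,0],"delta_rot": [0,0,0],"fingers": 1}

```text
clock: 29.95
position: [0.5586, 0.1776, 0.0706]
ee_rot: [0.0, 1.0, -0.0, -0.0]
contact_force: [0.4, 1.0, 1.1]
width: 0.0856
gripper_force: 0.0
```

Call:
servo_tool:
  moves:
    - {"dp": [0,0,0],"delta_rot": [0,0,0],"fingers": 0.8}
    - {"dp": [0,0,0],"delta_rot": [0,0,0],"fingers": 0.74}
    - {"dp": [0,0,0],"delta_rot": [0,0,0],"fingers": 0.7}
    - {"dp": [0,0,0],"delta_rot": [0,0,0],"fingers": 0.6}
    - {"dp": [0,0,0],"delta_rot": [0,0,0],"fingers": 0.6}
  force: 30

```text
clock: 30.45
position: [0.5588, 0.1776, 0.071]
ee_rot: [0.0, 1.0, 0.0, 0.0]
contact_force: [-0.5, -0.4, 1.7]
width: 0.0595
gripper_force: 32.5
```

Call:
servo_tool:
  moves:
    - {"dp": [0,0,0],"delta_rot": [0,0,0],"fingers": 0.6}
    - {"dp": [0,0,0],"delta_rot": [0,0,0],"fingers": 0.6}
    - {"dp": [0,0,-0.01],"delta_rot": [0,0,0],"fingers": 0.6}
    - {"dp": [0,0,-0.02],"delta_rot": [0,0,0],"fingers": 0.6}
    - {"dp": [0,0,0],"delta_rot": [0,0,0],"fingers": 0.6}

```text
clock: 30.95
position: [0.559, 0.1776, 0.0773]
ee_rot: [-0.0, 1.0, -0.0, 0.0]
contact_force: [0.1, 0.1, -1.1]
width: 0.0594
gripper_force: 32.5
```

Call:
servo_tool:
  moves:
    - {"dp": [0,0,-0.02],"delta_rot": [0,0,0],"fingers": 0.6}
    - {"dp": [0,0,-0.04],"delta_rot": [0,0,0],"fingers": 0.6}
    - {"dp": [0,0,-0.06],"delta_rot": [0,0,0],"fingers": 0.6}
    - {"dp": [0,0,-0.08],"delta_rot": [0,0,0],"fingers": 0.6}
    - {"dp": [0,0,-0.08],"delta_rot": [0,0,0],"fingers": 0.6}

```text
clock: 31.45
position: [0.5588, 0.1776, 0.1343]
ee_rot: [-0.0, 1.0, -0.0, 0.0]
contact_force: [-0.0, -0.6, -1.0]
width: 0.0592
gripper_force: 32.5
```

Call:
servo_tool:
  moves:
    - {"dp": [0,0,-0.08],"delta_rot": [0,0,0],"fingers": 0.6}
    - {"dp": [0,0,-0.08],"delta_rot": [0,0,0],"fingers": 0.6}
    - {"dp": [0,0,-0.08],"delta_rot": [0,0,0],"fingers": 0.6}
    - {"dp": [0,0,-0.06],"delta_rot": [0,0,0],"fingers": 0.6}
    - {"dp": [0,0,-0.04],"delta_rot": [0,0,0],"fingers": 0.6}

```text
clock: 31.95
position: [0.5591, 0.1777, 0.2026]
ee_rot: [-0.0, 1.0, -0.0, 0.001]
contact_force: [0.5, 0.6, -0.9]
width: 0.0589
gripper_force: 32.5
```

Call:
servo_tool:
  moves:
    - {"dp": [0,0,-0.02],"delta_rot": [0,0,0],"fingers": 0.6}
    - {"dp": [0,0,0],"delta_rot": [0,0,0],"fingers": 0.6}
    - {"dp": [0,0,0],"delta_rot": [0,0,0],"fingers": 0.6}
    - {"dp": [0,0,0],"delta_rot": [0,0,0],"fingers": 0.6}
    - {"dp": [0,0,0],"delta_rot": [0,0,0],"fingers": 0.6}

```text
clock: 32.45
position: [0.5585, 0.1776, 0.2042]
ee_rot: [0.0, 1.0, -0.0, -0.001]
contact_force: [-0.4, 0.1, -1.0]
width: 0.0597
gripper_force: 32.5
```

```bash
python3 - <<'E'
from h import *
from rig import readout
s=readout.get_state();c=imaging.calibration("side");X=np.array([.559,.178,.15]);q=c["intrinsics"]@(c["R"]@X+c["t"]);u,v=(q[:2]/q[2]).astype(int)
ims=[]
p,d=imaging.get_image("side");ims.append(cv2.resize(p[v-50:v+50,u-50:u+50,::-1],(390,390),interpolation=cv2.INTER_CUBIC))
p2,_=imaging.get_image("top");ims.append(cv2.resize(p2[130:260,70:200,::-1],(390,390),interpolation=cv2.INTER_CUBIC))
cv2.imwrite("pics/c5.png",np.hstack(ims))
W=world("side",d);P=W[v-40:v+40,u-40:u+40].reshape(-1,3);P=P[(p[v-40:v+40,u-40:u+40].min(-1).reshape(-1)>140)]
print(u,v,np.percentile(P[:,2],[2,25,50,75,98]).round(3));print({k:s[k] for k in("clock","position","ee_rot","width","gripper_force","contact_force")})
E
```

```text
238 241 [-0.001  0.006  0.152  0.176  0.179]
{'clock': 32.45, 'position': array([0.55845173, 0.1775764 , 0.20416563]), 'ee_rot': array([ 1.66269642e-04,  9.99999749e-01, -1.09085728e-04, -6.80050504e-04]), 'width': 0.05970382284418858, 'gripper_force': 32.51486286520958, 'contact_force': array([-0.44971582,  0.07373002, -0.96928527])}
```

View pics/c5.png

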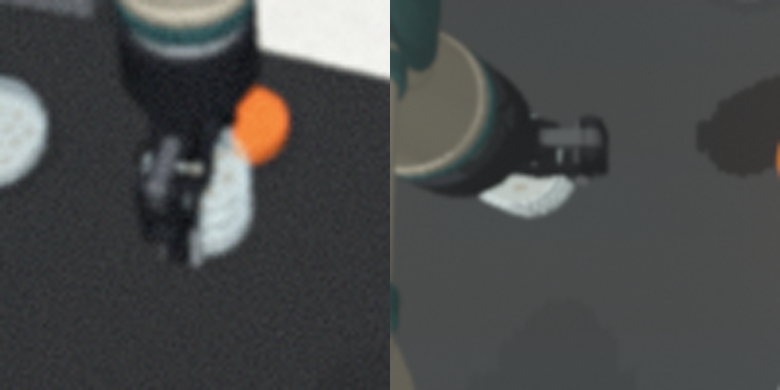

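The pile of three is held level (left panel 225,200), its top at 0.179 m and its underside about 0.134 m up. The wrist load of about 0.97 N matches three dishes. I'll let it settle, then hand in.

Call:
servo_tool:
  moves:
    - {"dp": [0,0,0],"delta_rot": [0,0,0],"fingers": 0.6}
    - {"dp": [0,0,0],"delta_rot": [0,0,0],"fingers": 0.6}
    - {"dp": [0,0,0],"delta_rot": [0,0,0],"fingers": 0.6}
    - {"dp": [0,0,0],"delta_rot": [0,0,0],"fingers": 0.6}
    - {"dp": [0,0,0],"delta_rot": [0,0,0],"fingers": 0.6}

```text
clock: 33.05
position: [0.5587, 0.1776, 0.2049]
ee_rot: [0.0, 1.0, -0.0, 0.0]
contact_force: [-0.0, 0.3, -0.7]
width: 0.0589
gripper_force: 32.5
```

```bash
python3 -c "
from rig import manip
print(manip.sign_off())"
```

```text
the job is handed in; nothing more can be done
None
```

The three dishes are stacked and held level by the bottom dish, its underside about 13 cm above the bench; they looked flush as far as the gripper let me see, and the job was handed in at about 33 s with no verdict returned.

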